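Refit a hand edger's coolant tray and clamp it with its draw latch

TASK

Refit the coolant tray of the lens edger: gently push the tray in along its guides until you feel it bear on the rubber seal, hook the latch's wire bail over the keeper on the tray, then swing the lever over past centre and right down so that it is fully home and the tray is clamped. Press on the tray and the lever no harder than needed, and leave the other things on the bench where they are.

Things in the scene. Friction and masses are not known exactly. Their poses are not given: they have to be found in the camera images.
- edger: The hand edger, fixed; place and yaw vary. Origin on the bench directly below the latch pivot, z up, x across it, y from its tray end to its tall end. Grey deck (170 mm wide, y -40 to 160 mm, top 80 mm up) carries the latch, which works in the plane x = 0; beyond it a white housing (210 mm wide, to y 370 mm, 235 mm high with its tank). A guide plate (8 mm high, y -380 to -20 mm) carries the tray.
- tray (a joint): Slide of the coolant tray along the edger's y, in m, growing as it comes out (-y); about 4 N of friction. White open tray, 160 mm wide, 148 mm long. It starts 0.025 to 0.05 out. 0 is where it meets a seal of average wear, but the true seal lies up to 4 mm either side and is not measured: the meeting has to be felt. Clamped it reads about -0.005.
- tray_end (a point): Middle of the tray's flat outer end face (looks to the edger's -y), 60 mm above the bench: the place to push. The face is 160 mm wide and reaches from 11 to 79 mm up. Its other, inner end meets the rubber seal, a springy black strip (130 mm wide, 30 to 60 mm up, about 15 N per mm) on the deck's front. 5 to 10 N beyond the sliding friction is a good push.
- keeper (a point): On the steel keeper on the tray's inner end: point on the outer (-y) face of its post, 98 mm up, where the bail's bar pulls; axes as the edger's. Post 20 mm wide, top 112 mm up; its top 6 mm is a lip overhanging that face by 4 mm. Outside the post, below the lip, a ledge 20 mm wide, top 94 mm up, 26 mm long, takes the bar. Beside it (x beyond 10 mm) the tray is only 72 mm high: room for fingers.
- pivot (a point): The lever's pivot axis (along the edger's x), on the deck, 102 mm up. The bail's hinge is on the lever, 22 mm from the pivot, in a direction turned 20 degrees from the handle's towards home. The handle stays where it is left (friction 0.08 N m). With the bail hooked, it needs up to about 12 N at its end until it passes dead centre at about 1.45; push on until it meets its stop.
- lever (a joint): Angle of the latch lever, rad: 0 is the open stop (handle up, leaning 18 degrees to the tray, -y), growing as it swings over to +y; 1.676 is fully home on its stop, handle towards +y and raised 12 degrees. It starts at 0.58 to 0.84, too far over for the bail to clear the keeper's lip; drawn back to near 0 it does. A pull of about 5 N on the bail draws it back too.
- lever_tip (a point): Centre of the round bar, 10 mm thick and 30 mm long in x, that ends the lever's handle, 73 mm from the pivot. The handle is a straight steel plate 30 mm wide, 5 mm thick, pointing from the pivot to here.
- bail (a joint): Angle of the wire bail against the lever, rad: 0 is lying back along the handle (it starts and rests there), growing as it swings over towards the keeper; turns freely and falls by its own weight. Hooked and clamped it is near 2.94.
- bail_bar (a point): Centre of the bail's cross bar: round-ended steel rod 8 mm thick, 56 mm long along the edger's x, 90 mm from the bail's hinge. Two 5 mm side wires run from the hinge to the bar, 22 mm either side of the middle. The bar can be pinched by its ends from above (56 mm across) and swings between the fingers.
- spray: Clear spray bottle, 56 mm across and 170 mm high, a bystander. Origin at the middle of its foot.
- driver: Black-handled screwdriver lying on the bench, a bystander.
- lens: Round lens blank, 70 mm across, 12 mm thick, a bystander.
- caliper_box: Black instrument box 60 x 160 x 28 mm, a bystander.
- cup: Grey cup, 72 mm across, 85 mm high, a bystander.
- job_tray: Blue open job tray 130 x 190 x 35 mm, a bystander.
- block: Brass lens block, 28 mm across and 22 mm high, a bystander.

How it is judged:
On the way, in this order (a step that is already met when the one before it is completed fails the run):
1. the tray is pushed in until it bears on the seal (at least 4 N on the seal) (contact force between tray and seal_c0 above 4 N), for 0.05 s.
2. the bail's bar is hooked: down behind the keeper's post, below its lip (y of bail_bar in the frame of keeper between -0.02 and 0.0005 m and z of bail_bar in the frame of keeper between -0.008 and 0.007 m), for 0.2 s.
At the end, for the whole second after the job is handed in: The lever rests fully home (1.62 or more of 1.676 rad) and still, the bail's bar is behind the keeper's post (within 20 mm of its face) and between 8 mm below and 7 mm above the keeper point, the tray stands 3 mm or more inside its 0 mark and presses on the seal with at least 10 N (all of step 2 and value of joint lever above 1.62 rad and contact force between tray and seal_c0 above 10 N and value of joint tray below -0.003 m and velocity of joint lever between -0.05 and 0.05 rad/s); the robot touches nothing.
It fails at once if the tray is pushed with more than 20 N (contact force between the fingers and tray above 20 N).
It fails at once if the lever is pressed with more than 35 N (contact force between the fingers and lever_c0 above 35 N or contact force between the fingers and lever_c1 above 35 N).
It fails at once if a bystander is shifted by more than 30 mm (distance of any of spray, driver, lens, caliper_box, cup, job_tray, block from where it was at the start of the episode above 0.03 m).
It also fails if it takes over 72 s, if anything falls off the work surface, if the arm or the gripper's body presses on something with over 40 N, if the wrist force passes 120 N, or if a joint passes its speed limit or range.

ROBOT

A 6-joint arm with a two-finger parallel gripper is mounted at the origin on the work surface. World frame = base frame: x ahead of the robot, y to its left, z up, the work surface at z = 0. Lengths are in m, angles in rad, forces in N, time in s.
With the tool pointing down it reaches from about 0.25 to 0.775 m from the base axis. Payload 4 kg.
Tool frame: the origin (TCP) lies midway between the tips of the shut fingers; the grasp point (between the pads) lies 19 mm behind it; z points along the fingers, y is the line along which they close (so a half turn about z gives the same grasp; the last joint's range is limited). The gripper opens to 94 mm and grips with 3 to 60 N. Pads are 16 mm wide; open, the fingers measure 119 mm over their backs; the gripper's body (75 mm by 177 mm) begins 78 mm behind the grasp point.
Start: joints at [-1.261, 0.087, 1.371, -0, 1.684, -0.103], TCP at [0.221, -0.504, 0.18] pointing down, gripper open.
Joint ranges: [-3.1, 3.1], [-0.76, 2.03], [0.27, 2.55], [-1.08, 4.22], [0.17, 2.65], [-2.57, 2.57]. Speed limits (rad/s): [2.79, 2.79, 3.14, 3.14, 3.14, 3.14].

INTERFACE

Orientations are given as a rotation vector (axis times angle).
In Python, from cell import sense, read_camera, camera_info, job gives the robot as it stands. The module is installed in compiled form; this text tells all that it offers.
- The arm moves only by the shell command python3 -m pendant 'ROWS' [FORCE]. ROWS is text: rows parted by semicolons, each of 5 numbers parted by spaces: the shift along the tool's x, y, z in m, then the turn about the tool's z in degrees, then the opening, from -1 (shut) to 1 (fully open). In form: x y z turn hand; .... A call has 1 to 8 rows; each row shifts and turns the commanded pose from where the row before left it, along the tool's axes as they then stand; what a row does not reach is not made up. A row lasts 1/8 s, in which the tool goes at most 62.5 mm and 10.7 degrees, less where a joint would pass 70% of its speed; a pose out of reach is approached as far as the arm can. A call is refused whole if a number of a shift passes 0.0625 or a number of a turn 10.7, either way. A call with a gripper value outside its range is refused whole. The fingers move at their own pace and stop on an object; FORCE is the grip in N (left out, the last holds). Time passes only in rows, so rows that do not move let the fingers close. It gives the time, the measured TCP pose, the force, the opening and the grip force at its end, in the units of the state.
- sense(): the state, without advancing time (a new reading comes with each control period).
- read_camera(name): name is "scene" or "top" or "wrist"; returns the picture (480x640x3 uint8, red, green, blue); there is no depth.
- camera_info(name): a dict with "camera_matrix" (3x3 intrinsics, pixels), "rvec" (rotation vector, rad) and "tvec" (3), from world to camera coordinates, as OpenCV has them. Camera axes: x right, y down, z forward; pixel columns grow to the right and rows downward; lengths in m; the calibration is good to about 2 mm. The wrist camera is an equidistant fisheye: a pixel r from the principal point sees the ray r / f radians off the axis. A picture is of the moment at which its call begins: read the wrist's pose just before it. camera_info takes no time and is no camera call; for the wrist camera it gives the pose at the moment of the call.
- job.finish_job(): hands the job in; it is judged then, once.
The state is a dict: "time_s": time; "joint_pos": joint angles; "qd": joint speeds; "effort": joint torques, N m; "tool_pos": TCP position; "eef_rot": TCP orientation; "wrist_force": force on the tool from outside, world axes, zero at the start; "torque": the same for the moment, N m; "finger_gap": finger opening in m; "finger_force": force on a finger pad.
Only numpy, scipy, OpenCV 4.12 (cv2) and the standard library are available. Lean on these libraries where they do the work, as an engineer would, in place of code of your own. Each camera call takes 0.05 s, during which the arm holds its last target. There are 200 camera calls.

## Working session

There is one attempt and no reset: what is moved stays moved. The work goes in short steps, Python scripts to look and compute and a shell command to move; the robot and the scene stay as the last step left them, time stands still between calls to the robot, and variables do not carry over. Pictures are saved under pics/ and viewed, at most 14 in all, crops included, and the job is handed in when it is done.

```bash
mkdir -p pics
python3 - <<'E'
from cell import *
import cv2,json
for n in("scene","top"):
    i=camera_info(n);print(n,{k:getattr(v,'tolist',lambda:v)() for k,v in i.items()})
    cv2.imwrite(f"pics/{n}0.png",read_camera(n)[:,:,::-1])
s=sense();print(s)
E
```

```text
scene {'camera_matrix': [[475.15527436167275, 0.0, 325.43686022394394], [0.0, 475.15527436167275, 230.3446337460838], [0.0, 0.0, 1.0]], 'rvec': [1.2412717141671652, 2.2371763634905686, -0.9705036955629298], 'tvec': [0.28236025896571226, -0.2507771560540325, 1.421685182387147]}
top {'camera_matrix': [[516.9632601383297, 0.0, 325.36526378150586], [0.0, 516.9632601383297, 234.50498889477288], [0.0, 0.0, 1.0]], 'rvec': [2.151824915120307, -2.107171943849374, 0.18831799712661948], 'tvec': [0.017672241958924622, 0.6124210401282768, 0.9005277774957299]}
{'time_s': 0.1, 'joint_pos': array([-1.26112691e+00,  8.79475552e-02,  1.37209130e+00, -2.01601153e-06,
        1.68356715e+00, -1.03119801e-01]), 'qd': array([-0.00115892, -0.00170902, -0.00297123,  0.00093859,  0.00071409,
        0.00043145]), 'effort': array([ 3.34518023e-03, -3.41251910e+01, -3.03302300e+01,  7.19637517e-02,
        3.03629483e-02, -9.17917032e-05]), 'tool_pos': array([ 0.22046403, -0.50330236,  0.17849093]), 'eef_rot': array([-3.07295606e+00, -6.43403311e-01,  3.28953602e-04]), 'wrist_force': array([-0.01508505,  0.31619652, -0.25272139]), 'torque': array([ 0.03366432,  0.00098233, -0.0211831 ]), 'finger_force': 0.0, 'finger_gap': 0.09387928851326784}
```

View pics/scene0.png

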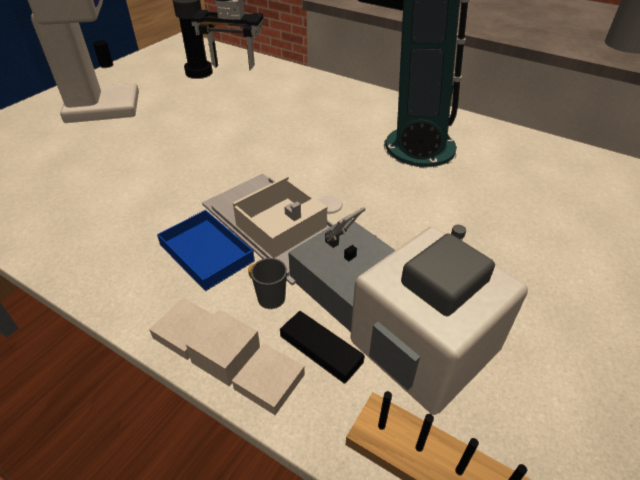

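View pics/top0.png

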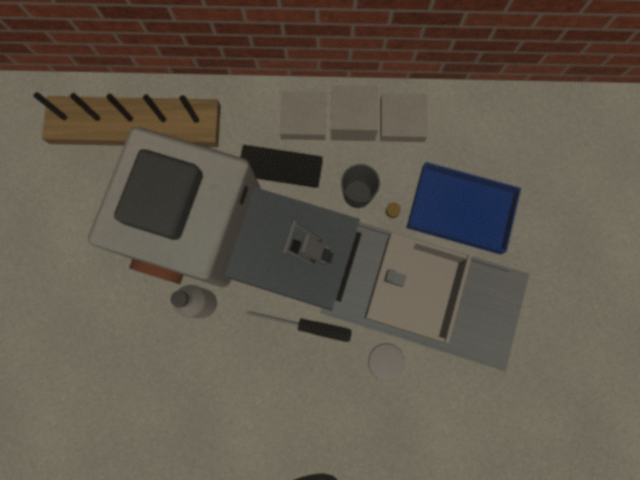

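The scene shows the edger with its tall end at the lower right and the tray pulled out to the upper left. In the top view the deck corners are near (256,190), (358,218), (334,308) and (227,276). The keeper is near (396,278), the latch near (310,245) and the tray's outer end near (460,300). The driver and lens lie on the robot side. I'll zoom in for sharper pixel positions.

```bash
cat > h.py <<'E'
import numpy as np,cv2
from cell import *
def ray(n,p,info=None):
    i=info or camera_info(n);K=np.array(i["camera_matrix"]);R=cv2.Rodrigues(np.array(i["rvec"]))[0];t=np.array(i["tvec"]).ravel()
    if n=="wrist":
        d=np.array([(p[0]-K[0,2])/K[0,0],(p[1]-K[1,2])/K[1,1]]);r=np.hypot(*d)
        v=np.array([*(d*(np.sin(r)/r if r>1e-9 else 1)),np.cos(r)])
    else: v=np.linalg.inv(K)@[p[0],p[1],1]
    return -R.T@t,R.T@v
def onz(n,p,z,info=None):
    o,d=ray(n,p,info);return o+d*(z-o[2])/d[2]
E
python3 - <<'E'
from h import *
a=cv2.imread("pics/top0.png")[170:380,215:535];cv2.imwrite("pics/topc.png",cv2.resize(a,None,fx=2.5,fy=2.5,interpolation=cv2.INTER_CUBIC)*1)
a=cv2.imread("pics/scene0.png")[160:320,190:430];cv2.imwrite("pics/scc.png",cv2.resize(a,None,fx=3.3,fy=3.3,interpolation=cv2.INTER_CUBIC))
P=[onz("top",p,.08)for p in[(256,190),(358,218),(334,308),(227,276)]];print(np.round(P,3))
G=[onz("top",p,.008)for p in[(527,272),(505,369)]];print(np.round(G,3))
E
```

```text
[[ 0.687  0.159  0.08 ]
 [ 0.639 -0.028  0.08 ]
 [ 0.477  0.013  0.08 ]
 [ 0.529  0.203  0.08 ]]
[[ 0.555 -0.357  0.008]
 [ 0.374 -0.307  0.008]]
```

View pics/topc.png

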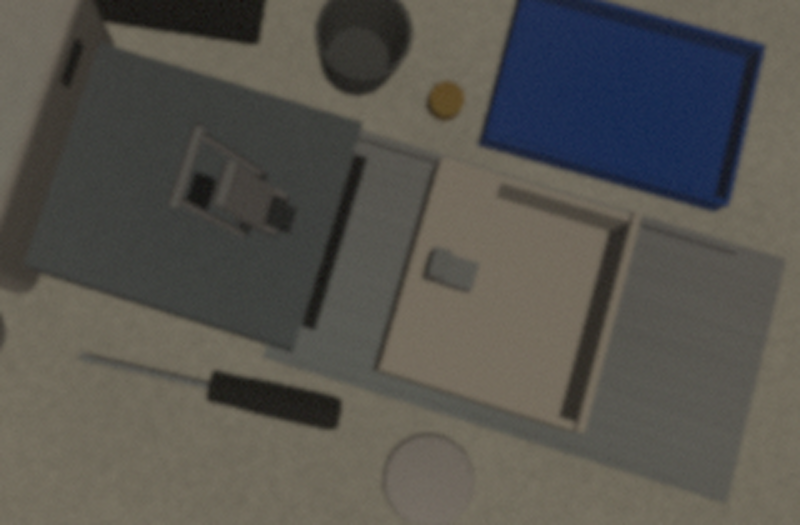

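View pics/scc.png

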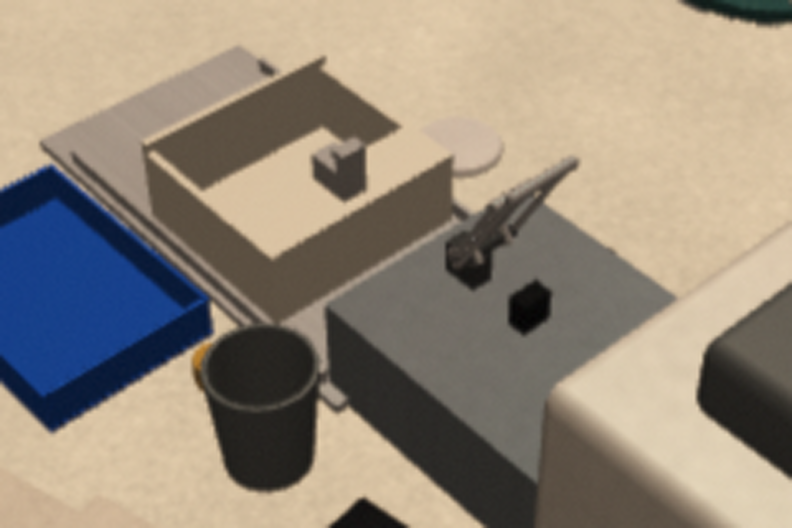

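The crops show these points, in full top-image pixels:
- deck front corners (359,218.8) and (331.8,310)
- guide end corners (528.2,274) and (505.8,370.4)
- tray outer rim corners (469.8,255.2) and (447.4,342)
- bail bar ends (294.6,221.2) and (285,252.4)

The bail lies back along the handle.

Run:
```python
from h import *
d=[onz("top",p,.08)[:2] for p in[(359,218.8),(331.8,310)]]
g=[onz("top",p,.008)[:2] for p in[(528.2,274),(505.8,370.4)]]
t=[onz("top",p,.079)[:2] for p in[(469.8,255.2),(447.4,342)]]
for n,q in zip("dgt",(d,g,t)): print(n,np.round(q,4),np.linalg.norm(q[0]-q[1]),np.degrees(np.arctan2(*(q[0]-q[1])[::-1])))
dm,gm=np.mean(d,0),np.mean(g,0);v=dm-gm;print("d-g len (.34)",np.linalg.norm(v),"yaw",np.degrees(np.arctan2(*v[::-1]))-90)
yaw=np.mean([np.arctan2(*v[::-1])-np.pi/2]+[np.arctan2(*(q[0]-q[1])[::-1]) for q in(d,g,t)])
X=np.array([np.cos(yaw),np.sin(yaw)]);Y=np.array([-X[1],X[0]])
O=(dm+.04*Y+gm+.38*Y)/2
print("yaw",np.degrees(yaw),"O",O,dm+.04*Y,gm+.38*Y)
print("tray end in edger",[( (q-O)@X,(q-O)@Y) for q in t])
B=[onz("top",p,.2)[:2] for p in[(294.6,221.2),(285,252.4)]];print("bar",[( (q-O)@X,(q-O)@Y) for q in B])
K=[onz("top",(215+a/2.5,170+b/2.5),.112)[:2] for a,b in[(435,249),(425,280),(478,262),(470,291)]];print("keeper",[np.round(((q-O)@X,(q-O)@Y),4) for q in K])
print("rot of tool",cv2.Rodrigues(sense()["eef_rot"])[0].round(3))
np.save("f.npy",[*O,yaw])
```

```text
d [[ 0.6374 -0.0296]
 [ 0.4734  0.0164]] 0.17033506393989525 -15.690516445523723
g [[ 0.5516 -0.3589]
 [ 0.3716 -0.3088]] 0.18680511746262282 -15.55173042944171
t [[ 0.5754 -0.2282]
 [ 0.4227 -0.185 ]] 0.15871594186704743 -15.769588894339087
d-g len (.34) 0.34038037281674083 yaw -15.988370423120287
yaw -15.750051548106201 O [0.56549853 0.03190503] [0.56623107 0.03189451] [0.56476599 0.03191555]
tray end in edger [(np.float64(0.08012717633318919), np.float64(-0.24761679968923325)), (np.float64(-0.07858875630652021), np.float64(-0.24756267897955453))]
bar [(np.float64(0.02631689427260802), np.float64(0.05627943169612846)), (np.float64(-0.025067193982953324), np.float64(0.055641377541348874))]
keeper [array([ 0.0086, -0.1136]), array([-0.0139, -0.1128]), array([ 0.0085, -0.1442]), array([-0.0121, -0.1442])]
rot of tool [[ 0.916  0.401 -0.001]
 [ 0.401 -0.916  0.002]
 [ 0.    -0.002 -1.   ]]
```

```bash
cat >> h.py <<'E'
ox,oy,yaw=np.load("f.npy")
RE=np.array([[np.cos(yaw),-np.sin(yaw),0],[np.sin(yaw),np.cos(yaw),0],[0,0,1]]);OE=np.array([ox,oy,0])
def toE(p): return RE.T@(np.asarray(p)-OE)
def st():
    s=sense();R=RE.T@cv2.Rodrigues(s["eef_rot"])[0]
    print("t",round(s["time_s"],2),"E",(toE(s["tool_pos"])*1e3).round(1),"F",(RE.T@s["wrist_force"]).round(2),"gap",round(s["finger_gap"]*1e3,1),"ff",round(float(s["finger_force"]),1),"heading of toolx rel edger y",round(float(np.degrees(np.arctan2(R[1,0],R[0,0]))-90),2),"tz",R[:,2].round(3));return s
E
python3 -m pendant '0 0 0 -10.2 -1;0 0 0 -10.2 -1;0 0 0 -10.2 -1;0 0 0 -10.2 -1;0 0 0 -10.2 -1;0.03 0.02 0 0 -1;0.05 0.03 0 0 -1' 10
python3 -m pendant '0.05 0.03 0 0 -1;0.05 0.03 0 0 -1;0.05 0.03 0 0 -1;0.05 0.03 0 0 -1;0.03 0.02 0 0 -1;0 0 0 0 -1;0 0 0 0 -1'
python3 -c "from h import *;st()"
```

```text
time_s: 0.98
tool_pos: [0.2898, -0.4398, 0.1786]
eef_rot: [-2.5, -1.9, -0.0]
wrist_force: [0.9, 0.2, 0.4]
finger_gap: 0.0275
finger_force: 0.0
time_s: 1.85
tool_pos: [0.4853, -0.2555, 0.1791]
eef_rot: [-2.498, -1.904, 0.002]
wrist_force: [0.5, -0.0, -0.0]
finger_gap: 0.0003
finger_force: 0.0
t 1.85 E [   0.8 -298.3  179.1] F [ 0.5   0.1  -0.04] gap 0.3 ff 0.0 heading of toolx rel edger y 0.4 tz [-0.001 -0.    -1.   ]
```

```bash
python3 -m pendant '0 0 0.05 0.4 -1;0 0 0.05 0 -1;0 0 0.028 0 -1;0.02 0 0 0 -1;0.01 0 0 0 -1;0.004 0 0 0 -1;0.004 0 0 0 -1;0.004 0 0 0 -1' >/dev/null; python3 -c "from h import *;st()"
python3 -m pendant '0.004 0 0 0 -1;0.004 0 0 0 -1;0.004 0 0 0 -1;0.004 0 0 0 -1' >/dev/null; python3 -c "from h import *;st()"
```

```text
t 2.85 E [   2.4 -257.    53.1] F [-0.02 -2.56  4.27] gap 0.3 ff 2.0 heading of toolx rel edger y -0.0 tz [ 0.003 -0.003 -1.   ]
t 3.35 E [   2.7 -241.3   53.2] F [ 0.64 -3.96  5.88] gap 0.5 ff 2.8 heading of toolx rel edger y -0.04 tz [ 0.003 -0.003 -1.   ]
```

```bash
f(){ python3 -c "from h import *;st()" | cut -c1-75; }
python3 -m pendant '0.002 0 0 0 -1;0.002 0 0 0 -1;0.001 0 0 0 -1' >/dev/null; f
python3 -m pendant '0.001 0 0 0 -1;0.001 0 0 0 -1;0.0005 0 0 0 -1' >/dev/null; f
python3 -m pendant '0.001 0 0 0 -1;0.001 0 0 0 -1;0.0005 0 0 0 -1' >/dev/null; f
```

```text
t 3.73 E [   2.7 -236.3   53.3] F [ 0.37 -4.52  5.24] gap 0.4 ff 2.8 headin
t 4.1 E [   2.7 -233.8   53.2] F [ 0.96 -4.58  5.39] gap 0.5 ff 2.8 heading
t 4.47 E [   2.8 -231.3   53.2] F [ 1.22 -3.42  5.78] gap 0.5 ff 2.8 headin
```

```bash
python3 -c "
from h import *
for a in [(366,158),(356,156),(314,328),(305,326)]: print(toE(onz('top',(215+a[0]/2.5,170+a[1]/2.5),.06)).round(4))"
f(){ python3 -c "from h import *;st()" | cut -c1-75; }
python3 -m pendant '0.0005 0 0 0 -1;0.0005 0 0 0 -1' >/dev/null; f
python3 -m pendant '0.0005 0 0 0 -1;0.0005 0 0 0 -1' >/dev/null; f
```

```text
[ 0.0657 -0.0516  0.06  ]
[ 0.0649 -0.0442  0.06  ]
[-0.0642 -0.0506  0.06  ]
[-0.0647 -0.044   0.06  ]
t 4.72 E [   2.7 -230.3   53.2] F [ 0.07 -3.71  4.64] gap 0.8 ff 2.8 headin
t 4.97 E [   2.8 -229.3   53.2] F [ 1.57 -3.93  6.32] gap 0.5 ff 2.8 headin
```

```bash
f(){ python3 -c "from h import *;st()" | cut -c1-75; }
python3 -m pendant '0.002 0 0 0 -1;0.002 0 0 0 -1;0.002 0 0 0 -1;0.002 0 0 0 -1;0.002 0 0 0 -1;0.001 0 0 0 -1;0.001 0 0 0 -1' >/dev/null; f
python3 -m pendant '0.0005 0 0 0 -1;0.0005 0 0 0 -1' >/dev/null; f
python3 -m pendant '0.0005 0 0 0 -1;0.0005 0 0 0 -1' >/dev/null; f
```

```text
t 5.85 E [   2.8 -217.3   53.2] F [ 0.78 -3.97  5.77] gap 0.3 ff 2.7 headin
t 6.1 E [   2.9 -216.3   53.3] F [ 1.17 -3.56  4.75] gap 0.1 ff 2.7 heading
t 6.35 E [   2.9 -215.3   53.2] F [-0.26 -4.19  5.75] gap 0.0 ff 2.7 headin
```

```bash
f(){ python3 -c "from h import *
s=st();import sys
sys.exit(1 if (RE.T@s['wrist_force'])[1]<-6.5 else 0)"; }
python3 -m pendant '0.0005 0 0 0 -1;0 0 0 0 -1' >/dev/null; f &&
python3 -m pendant '0.0005 0 0 0 -1;0 0 0 0 -1' >/dev/null; f &&
python3 -m pendant '0.0005 0 0 0 -1;0 0 0 0 -1' >/dev/null; f &&
python3 -m pendant '0.0005 0 0 0 -1;0 0 0 0 -1' >/dev/null; f
```

```text
t 6.6 E [   2.9 -214.7   53.3] F [ 0.49 -3.99  4.83] gap 0.2 ff 2.7 heading of toolx rel edger y -0.03 tz [ 0.004 -0.003 -1.   ]
t 6.85 E [   2.9 -214.2   53.2] F [ 1.25 -3.81  5.1 ] gap 0.7 ff 2.7 heading of toolx rel edger y -0.03 tz [ 0.004 -0.003 -1.   ]
t 7.1 E [   2.9 -213.7   53.2] F [ 1.52 -3.35  5.86] gap 0.3 ff 2.7 heading of toolx rel edger y -0.03 tz [ 0.004 -0.003 -1.   ]
t 7.35 E [   2.9 -213.2   53.2] F [-0.29 -3.83  5.6 ] gap 0.5 ff 2.7 heading of toolx rel edger y -0.03 tz [ 0.004 -0.003 -1.   ]
```

```bash
f(){ python3 -c "from h import *
s=st();import sys
sys.exit(1 if (RE.T@s['wrist_force'])[1]<-8.5 else 0)" | cut -c1-60; return ${PIPESTATUS[0]}; }
python3 -m pendant '0.001 0 0 0 -1;0 0 0 0 -1' >/dev/null; f &&
python3 -m pendant '0.001 0 0 0 -1;0 0 0 0 -1' >/dev/null && f &&
python3 -m pendant '0.0005 0 0 0 -1;0 0 0 0 -1' >/dev/null && f &&
python3 -m pendant '0.0005 0 0 0 -1;0 0 0 0 -1' >/dev/null && f &&
python3 -m pendant '0.0005 0 0 0 -1;0 0 0 0 -1' >/dev/null && f &&
python3 -m pendant '0.0005 0 0 0 -1;0 0 0 0 -1' >/dev/null && f &&
python3 -m pendant '0.0005 0 0 0 -1;0 0 0 0 -1' >/dev/null && f &&
python3 -m pendant '0.0005 0 0 0 -1;0 0 0 0 -1' >/dev/null && f &&
python3 -m pendant '0.0005 0 0 0 -1;0 0 0 0 -1' >/dev/null && f &&
python3 -m pendant '0.0005 0 0 0 -1;0 0 0 0 -1' >/dev/null && f
```

```text
t 7.6 E [   2.9 -212.1   53.2] F [ 0.96 -4.66  5.09] gap 0.2
t 7.85 E [   2.9 -211.1   53.2] F [ 0.48 -3.72  4.88] gap 0.
t 8.1 E [   2.9 -210.7   53.2] F [ 1.8  -3.56  5.13] gap 0.7
t 8.35 E [   2.9 -210.2   53.3] F [ 2.   -3.65  4.95] gap 0.
t 8.6 E [   2.9 -209.7   53.3] F [ 0.42 -3.8   5.51] gap 0.6
t 8.85 E [   2.9 -209.2   53.2] F [ 1.19 -3.95  4.97] gap 0.
t 9.1 E [   2.9 -208.7   53.3] F [-0.08 -3.53  4.94] gap 0.4
t 9.35 E [   2.9 -208.2   53.3] F [ 1.68 -4.16  6.14] gap 0.
t 9.6 E [   2.9 -207.7   53.2] F [ 0.23 -4.26  5.39] gap 0.5
t 9.85 E [   2.9 -207.2   53.3] F [ 0.21 -2.51  4.81] gap 0.
```

```bash
f(){ python3 -c "from h import *
s=st();import sys
sys.exit(1 if (RE.T@s['wrist_force'])[1]<-9 else 0)" | cut -c1-60; return ${PIPESTATUS[0]}; }
python3 -m pendant '0.0005 0 0 0 -1;0 0 0 0 -1' >/dev/null; f &&
python3 -m pendant '0.0005 0 0 0 -1;0 0 0 0 -1' >/dev/null && f &&
python3 -m pendant '0.0005 0 0 0 -1;0 0 0 0 -1' >/dev/null && f &&
python3 -m pendant '0.0005 0 0 0 -1;0 0 0 0 -1' >/dev/null && f &&
python3 -m pendant '0.0005 0 0 0 -1;0 0 0 0 -1' >/dev/null && f &&
python3 -m pendant '0.0005 0 0 0 -1;0 0 0 0 -1' >/dev/null && f &&
python3 -m pendant '0.0005 0 0 0 -1;0 0 0 0 -1' >/dev/null && f &&
python3 -m pendant '0.0005 0 0 0 -1;0 0 0 0 -1' >/dev/null && f &&
python3 -m pendant '0.0005 0 0 0 -1;0 0 0 0 -1' >/dev/null && f &&
python3 -m pendant '0.0005 0 0 0 -1;0 0 0 0 -1' >/dev/null && f
```

```text
t 10.1 E [   2.9 -206.7   53.3] F [ 0.19 -3.76  5.11] gap 0.
t 10.35 E [   2.9 -206.2   53.3] F [ 0.57 -4.81  4.58] gap 0
t 10.6 E [   2.9 -205.7   53.2] F [ 0.54 -3.69  5.34] gap 0.
t 10.85 E [   2.9 -205.2   53.3] F [ 0.65 -3.96  5.63] gap 0
t 11.1 E [   2.9 -204.7   53.3] F [ 2.33 -4.7   6.06] gap 0.
t 11.35 E [   2.9 -204.2   53.3] F [ 1.21 -3.72  4.77] gap 0
t 11.6 E [   2.9 -203.7   53.2] F [ 0.71 -3.99  5.4 ] gap 0.
t 11.85 E [   2.9 -203.2   53.3] F [ 0.8  -3.5   5.23] gap 0
t 12.1 E [   2.9 -202.7   53.3] F [ 1.28 -4.37  6.  ] gap 0.
t 12.35 E [   3.  -202.2   53.3] F [ 0.42 -3.63  5.09] gap 0
```

```bash
f(){ python3 -c "from h import *
s=st();import sys
sys.exit(1 if (RE.T@s['wrist_force'])[1]<-9 else 0)" | cut -c1-60; return ${PIPESTATUS[0]}; }
python3 -m pendant '0.0005 0 0 0 -1;0 0 0 0 -1' >/dev/null; f &&
python3 -m pendant '0.0005 0 0 0 -1;0 0 0 0 -1' >/dev/null && f &&
python3 -m pendant '0.0005 0 0 0 -1;0 0 0 0 -1' >/dev/null && f &&
python3 -m pendant '0.0005 0 0 0 -1;0 0 0 0 -1' >/dev/null && f &&
python3 -m pendant '0.0005 0 0 0 -1;0 0 0 0 -1' >/dev/null && f &&
python3 -m pendant '0.0005 0 0 0 -1;0 0 0 0 -1' >/dev/null && f &&
python3 -m pendant '0.0005 0 0 0 -1;0 0 0 0 -1' >/dev/null && f &&
python3 -m pendant '0.0005 0 0 0 -1;0 0 0 0 -1' >/dev/null && f &&
python3 -m pendant '0.0005 0 0 0 -1;0 0 0 0 -1' >/dev/null && f &&
python3 -m pendant '0.0005 0 0 0 -1;0 0 0 0 -1' >/dev/null && f
```

```text
t 12.6 E [   2.9 -201.7   53.2] F [ 0.45 -4.88  5.79] gap 0.
t 12.85 E [   2.9 -201.2   53.2] F [ 0.66 -4.15  4.9 ] gap 0
t 13.1 E [   3.  -200.7   53.2] F [ 0.83 -3.27  5.5 ] gap 0.
t 13.35 E [   2.9 -200.2   53.2] F [ 1.48 -3.4   4.93] gap 0
t 13.6 E [   2.9 -199.7   53.2] F [ 1.04 -3.44  4.65] gap 0.
t 13.85 E [   3.  -199.2   53.3] F [ 2.02 -3.85  4.92] gap 0
t 14.1 E [   2.9 -198.6   53.2] F [ 0.12 -4.13  4.5 ] gap 0.
t 14.35 E [   3.  -198.2   53.3] F [ 0.91 -4.91  6.39] gap 0
t 14.6 E [   3.  -197.7   53.3] F [ 0.69 -3.43  5.77] gap 0.
t 14.85 E [   3.  -197.2   53.3] F [ 0.98 -3.8   5.75] gap 0
```

Run:
```python
from h import *
a=read_camera("top")[170:380,215:535,::-1];b=read_camera("scene")[130:320,180:430,::-1]
a=cv2.resize(a,(457,300));b=cv2.resize(b,None,fx=3.2,fy=3.2,interpolation=2)[:,:790]
c=np.zeros((600,800,3),np.uint8);
b=cv2.resize(b,(343,260));c[:300,:457]=a;cv2.imwrite("pics/m1.png",np.vstack([cv2.resize(a,(610,400)),cv2.resize(read_camera("scene")[150:280,200:400,::-1],(610,200))[:,:610]]))
```

```text
(no output)
```

View pics/m1.png

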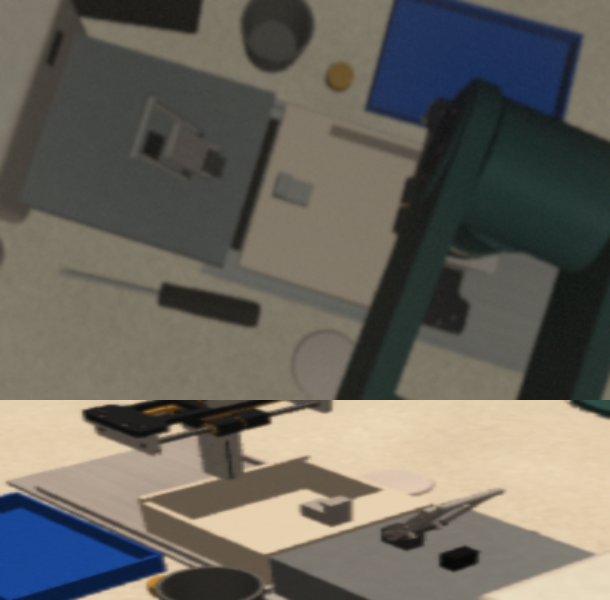

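The tray has moved in with the finger, but a thin gap still shows at the seal. Its inner edge runs from about (359.3,224) to (340.9,309.6) in the top image.

```bash
python3 -c "
from h import *
for z in (.072,.079):
  for p in [(359.3,224),(340.9,309.6)]: print(toE(onz('top',p,z)).round(4))
print('before');
for a in [(437,158),(380,370)]: print(toE(onz('top',(215+a[0]/2.5,170+a[1]/2.5),.072)).round(4))"
f(){ python3 -c "from h import *
s=st();import sys
sys.exit(1 if (RE.T@s['wrist_force'])[1]<-9 else 0)" | cut -c1-60; return ${PIPESTATUS[0]}; }
python3 -m pendant '0.0005 0 0 0 -1;0 0 0 0 -1' >/dev/null; f &&
python3 -m pendant '0.0005 0 0 0 -1;0 0 0 0 -1' >/dev/null && f &&
python3 -m pendant '0.0005 0 0 0 -1;0 0 0 0 -1' >/dev/null && f &&
python3 -m pendant '0.0005 0 0 0 -1;0 0 0 0 -1' >/dev/null && f &&
python3 -m pendant '0.0005 0 0 0 -1;0 0 0 0 -1' >/dev/null && f &&
python3 -m pendant '0.0005 0 0 0 -1;0 0 0 0 -1' >/dev/null && f &&
python3 -m pendant '0.0005 0 0 0 -1;0 0 0 0 -1' >/dev/null && f &&
python3 -m pendant '0.0005 0 0 0 -1;0 0 0 0 -1' >/dev/null && f
```

```text
[ 0.0785 -0.043   0.072 ]
[-0.0788 -0.0551  0.072 ]
[ 0.0771 -0.0429  0.079 ]
[-0.0791 -0.055   0.079 ]
before
[ 0.0783 -0.1006  0.072 ]
[-0.0795 -0.1033  0.072 ]
t 15.25 E [   3.  -196.7   53.3] F [ 0.93 -4.39  4.55] gap 0
t 15.5 E [   3.  -196.2   53.3] F [ 0.41 -3.67  4.7 ] gap 0.
t 15.75 E [   3.  -195.7   53.3] F [ 1.03 -4.27  5.73] gap 0
t 16.0 E [   3.  -195.2   53.3] F [ 1.1  -3.19  5.52] gap 0.
t 16.25 E [   2.9 -194.8   53.2] F [ 0.81 -4.16  5.33] gap 0
t 16.5 E [   2.9 -194.3   53.3] F [ 0.16 -3.74  4.16] gap 0.
t 16.75 E [   2.8 -193.8   53.2] F [ 0.19 -3.8   5.07] gap 0
t 17.0 E [   2.8 -193.4   53.2] F [ 0.53 -3.88  6.25] gap 0.
```

```bash
f(){ python3 -c "from h import *
s=st();import sys
sys.exit(1 if (RE.T@s['wrist_force'])[1]<-9 else 0)" | cut -c1-60; return ${PIPESTATUS[0]}; }
python3 -m pendant '0.0005 0 0 0 -1;0 0 0 0 -1' >/dev/null; f &&
python3 -m pendant '0.0005 0 0 0 -1;0 0 0 0 -1' >/dev/null && f &&
python3 -m pendant '0.0005 0 0 0 -1;0 0 0 0 -1' >/dev/null && f &&
python3 -m pendant '0.0005 0 0 0 -1;0 0 0 0 -1' >/dev/null && f &&
python3 -m pendant '0.0005 0 0 0 -1;0 0 0 0 -1' >/dev/null && f &&
python3 -m pendant '0.0005 0 0 0 -1;0 0 0 0 -1' >/dev/null && f &&
python3 -m pendant '0.0005 0 0 0 -1;0 0 0 0 -1' >/dev/null && f &&
python3 -m pendant '0.0005 0 0 0 -1;0 0 0 0 -1' >/dev/null && f
```

```text
t 17.25 E [   2.8 -192.9   53.3] F [ 1.19 -4.35  5.45] gap 0
t 17.5 E [   2.8 -192.4   53.2] F [ 1.45 -4.9   5.39] gap 0.
t 17.75 E [   2.8 -191.9   53.3] F [ 0.24 -3.78  5.75] gap 0
t 18.0 E [   2.7 -191.4   53.2] F [-0.15 -4.32  6.  ] gap 0.
t 18.25 E [   2.7 -190.9   53.2] F [-0.3  -4.82  5.63] gap 0
t 18.5 E [   2.7 -190.4   53.2] F [ 0.24 -4.33  5.98] gap 0.
t 18.75 E [   2.7 -189.9   53.2] F [ 0.3  -3.58  6.33] gap 0
t 19.0 E [   2.7 -189.4   53.2] F [ 1.14 -4.27  5.91] gap 0.
```

Run:
```python
from h import *
a=read_camera("top")[200:340,310:450,::-1];b=read_camera("scene")[150:300,210:410,::-1]
cv2.imwrite("pics/m2.png",np.hstack([cv2.resize(a,(390,390),interpolation=2),cv2.resize(b,(400,390),interpolation=2)]))
```

```text
(no output)
```

View pics/m2.png

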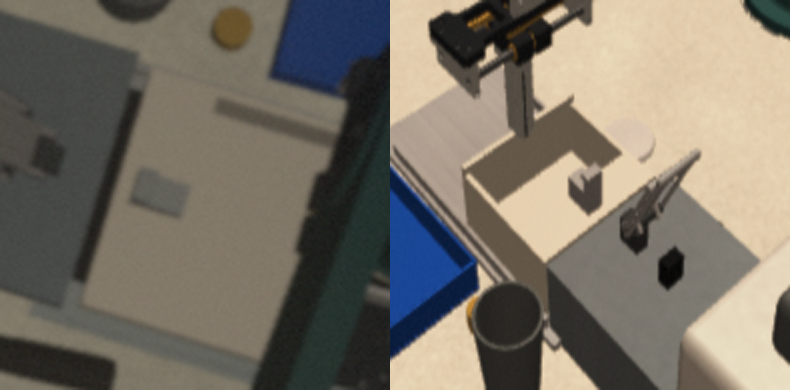

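Run:
```python
from h import *
s=st();i=camera_info("scene")
def pr(p): return cv2.projectPoints(np.array([p],float),np.array(i["rvec"]),np.array(i["tvec"]),np.array(i["camera_matrix"]),None)[0].ravel()
p=s["tool_pos"]
for dz in(0,.026,.05):print(dz,pr(p+[0,0,dz]))
E=lambda x,y,z:OE+RE@np.array([x,y,z])
for y in(-.19,-.2,-.18):print(y,[pr(E(x,y,.079)).round(1) for x in(-.08,.003,.08)])
print('inner -.05',[pr(E(x,-.05,.072)).round(1) for x in(-.08,.08)])
```

```text
t 19.1 E [   2.7 -189.4   53.2] F [ 0.3  -4.46  5.25] gap 0.3 ff 2.8 heading of toolx rel edger y -0.04 tz [ 0.003 -0.003 -1.   ]
0 [275.9019357  209.32765686]
0.026 [275.26055441 200.72544254]
0.05 [274.64998479 192.53647477]
-0.19 [array([302.3, 186.2]), array([275. , 200.7]), array([247.8, 215.2])]
-0.2 [array([299.6, 184.3]), array([272.3, 198.7]), array([245.1, 213.1])]
-0.18 [array([305. , 188.1]), array([277.7, 202.8]), array([250.4, 217.4])]
inner -.05 [array([342.8, 217. ]), array([287.7, 250.6])]
```

Run:
```python
from h import *
b=read_camera("scene")[:,:,::-1];t=read_camera("top")[:,:,::-1];cv2.imwrite("pics/s3.png",b);cv2.imwrite("pics/t3.png",t)
cv2.imwrite("pics/m3.png",np.hstack([cv2.resize(b[165:240,230:310],(400,375),interpolation=2),cv2.resize(t[210:320,320:420],(390,375),interpolation=2)]))
```

```text
(no output)
```

View pics/m3.png

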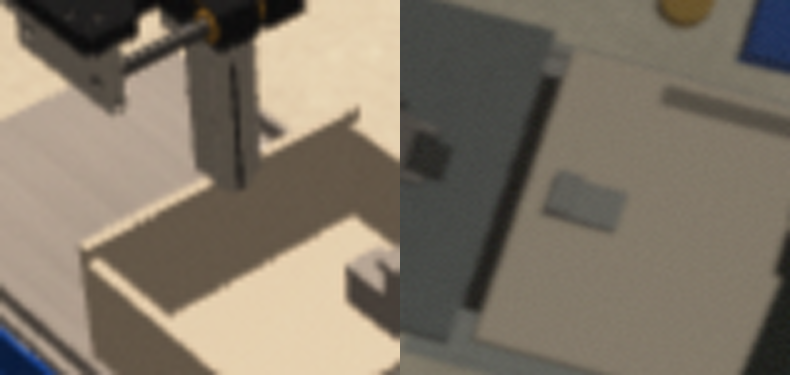

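The zoom shows the fingertip at (277,202) in the scene image, resting on the tray's rim rather than in front of the outer face. That is about 25 mm higher than the reported TCP. I'll check the reported TCP against the first picture.

Run:
```python
from h import *
i=camera_info("scene")
def pr(p): return cv2.projectPoints(np.array([p],float),np.array(i["rvec"]),np.array(i["tvec"]),np.array(i["camera_matrix"]),None)[0].ravel().round(1)
p=np.array([.22046,-.5033,.1785]);v=np.array([.401,-.916,0])
for dz in(0,.025):print([pr(p+k*v+[0,0,dz]) for k in(-.055,.055)])
print("deck front corners/top z .08",[pr(OE+RE@np.array([x,-.04,.08])) for x in(-.085,.085)], "pivot",pr(OE+[0,0,.102]))
b=cv2.imread("pics/scene0.png")
# fingertip: lowest dark-gray pixels vs light bench
g=cv2.cvtColor(b,6)[40:80,200:260];print([ (200+c,40+max([r for r in range(40) if g[r,c]<130],default=-1)) for c in range(5,60,3)])
```

```text
[array([253.1,  77.4]), array([215.5,  74.6])]
[array([252.3,  68.9]), array([214.3,  66.1])]
deck front corners/top z .08 [array([347.6, 215.5]), array([288.8, 251.5])] pivot [332.5 234.8]
[(205, 77), (208, 76), (211, 74), (214, 66), (217, 66), (220, 41), (223, 42), (226, 43), (229, 44), (232, 45), (235, 45), (238, 46), (241, 47), (244, 48), (247, 52), (250, 69), (253, 66), (256, 51), (259, 52)]
```

The touch height confirms it: contact on the rim (79 mm) came at a reported z of 53 mm. So the true tip is about 26 mm above the reported TCP. I'll lift, back off, go lower and push the end face properly.

```bash
f(){ python3 -c "from h import *
s=st();import sys
sys.exit(1 if (RE.T@s['wrist_force'])[1]<-7 else 0)" | cut -c1-70; return ${PIPESTATUS[0]}; }
python3 -m pendant '0 0 -0.03 0 -1;-0.025 0 0 0 -1;-0.021 0 0 0 -1;0 -0.0025 0.03 0 -1;0 0 0.033 0 -1;0 0 0 0 -1' >/dev/null; f
python3 -m pendant '0.01 0 0 0 -1;0.01 0 0 0 -1;0.004 0 0 0 -1;0.002 0 0 0 -1;0 0 0 0 -1' >/dev/null; f
python3 -m pendant '0.001 0 0 0 -1;0.001 0 0 0 -1;0 0 0 0 -1' >/dev/null; f &&
python3 -m pendant '0.001 0 0 0 -1;0 0 0 0 -1' >/dev/null && f &&
python3 -m pendant '0.001 0 0 0 -1;0 0 0 0 -1' >/dev/null && f &&
python3 -m pendant '0.001 0 0 0 -1;0 0 0 0 -1' >/dev/null && f &&
python3 -m pendant '0.0005 0 0 0 -1;0 0 0 0 -1' >/dev/null && f &&
python3 -m pendant '0.0005 0 0 0 -1;0 0 0 0 -1' >/dev/null && f &&
python3 -m pendant '0.0005 0 0 0 -1;0 0 0 0 -1' >/dev/null && f
```

```text
t 19.95 E [  -4.5 -232.7   15. ] F [-0.34 -1.11  0.16] gap 0.5 ff 0.0 
t 20.57 E [  -0.3 -208.8   19.7] F [ 0.56 -3.58  2.17] gap 0.6 ff 1.8 
t 20.95 E [  -0.3 -208.6   19.6] F [-0.51 -7.22  2.92] gap 0.4 ff 3.9
```

```bash
f(){ python3 -c "from h import *
s=st();import sys
sys.exit(1 if (RE.T@s['wrist_force'])[1]<-12 else 0)" | cut -c1-70; return ${PIPESTATUS[0]}; }
python3 -m pendant '0.001 0 0 0 -1;0 0 0 0 -1' >/dev/null ; f &&
python3 -m pendant '0.001 0 0 0 -1;0 0 0 0 -1' >/dev/null && f &&
python3 -m pendant '0.001 0 0 0 -1;0 0 0 0 -1' >/dev/null && f &&
python3 -m pendant '0.0005 0 0 0 -1;0 0 0 0 -1' >/dev/null && f &&
python3 -m pendant '0.0005 0 0 0 -1;0 0 0 0 -1' >/dev/null && f
```

```text
t 21.2 E [  -0.3 -208.6   19.6] F [ -1.27 -10.65   3.6 ] gap 0.3 ff 4.
t 21.45 E [  -0.3 -208.5   19.6] F [ -0.24 -11.74   3.14] gap 0.2 ff 6
t 21.7 E [  -0.3 -208.4   19.7] F [ -0.7  -13.42   3.  ] gap 0.6 ff 7.
```

Contact is stiff: force rises about 6 N for 0.2 mm of travel. So the tray bears on the seal at about 9 N beyond friction. Next I'll back off and go above the bail bar, expected at edger (0, 56, 198) mm.

```bash
python3 -m pendant '-0.015 0 0 0 -1;-0.01 0 -0.02 0 0;0 0 -0.055 0 1;0 0 -0.055 0 1;0 0 -0.055 0 1;0 0 -0.04 0 1;0.04 0 0 0 1;0.055 0 0 0 1' >/dev/null
python3 -m pendant '0.055 0 0 0 1;0.055 0 0 0 1;0.055 0 0 0 1;0.026 0 0 0 1;0 0 0 0 1;0 0 0 0 1' >/dev/null
python3 - <<'E'
from h import *
s=st()
w=camera_info("wrist");a=read_camera("wrist")[:,:,::-1];b=read_camera("scene")[:,:,::-1]
print({k:np.round(v,3).tolist() if not isinstance(v,str) else v for k,v in w.items()})
R=cv2.Rodrigues(np.array(w["rvec"]))[0];c=-R.T@np.array(w["tvec"]).ravel();print("cam E",toE(c),"axis E",RE.T@R[2])
cv2.imwrite("pics/w4.png",a);cv2.imwrite("pics/s4.png",b)
cv2.imwrite("pics/m4.png",np.hstack([cv2.resize(a,(400,300)),cv2.resize(b[120:270,250:450],(400,300),interpolation=2)]))
E
```

```text
t 23.45 E [ -1.4  57.6 243. ] F [-0.28 -0.26 -0.47] gap 93.8 ff 0.0 heading of toolx rel edger y -0.01 tz [-0.001 -0.    -1.   ]
{'camera_matrix': [[371.648, 0.0, 314.887], [0.0, 371.648, 237.324], [0.0, 0.0, 1.0]], 'rvec': [-2.844, 0.394, 0.054], 'tvec': [-0.534, 0.188, 0.519]}
cam E [-0.0012381   0.13683089  0.44915378] axis E [-1.84209086e-05 -2.69420859e-01 -9.63022534e-01]
```

View pics/m4.png

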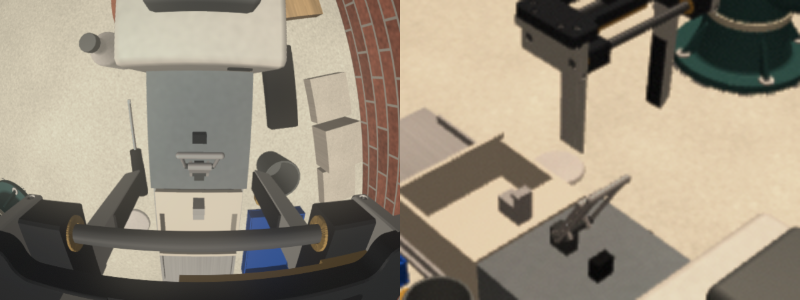

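The wrist view shows the bar near (283–358, 248) full-size pixels, with the fingers clear on either side. The scene view has the bar's end near (365,209) and the fingertips near (336,196) and (380,172). I'll check these against predictions.

Run:
```python
from h import *
i=camera_info("scene")
def pr(x,y,z): return cv2.projectPoints(np.array([OE+RE@np.array([x,y,z])]),np.array(i["rvec"]),np.array(i["tvec"]),np.array(i["camera_matrix"]),None)[0].ravel().round(1)
for z in(.243,.269):print("tips",z,[pr(k,.0576,z) for k in(.052,-.052)])
print("bar",[pr(k,.056,.198) for k in(.028,-.028)])
for z in(.19,.198,.206):print("wrist bar",z,[toE(onz("wrist",p,z)).round(4) for p in[(283,248),(358,248)]])
w=cv2.imread("pics/w4.png");cv2.imwrite("pics/w4c.png",cv2.resize(w[200:400,220:440],(770,600)[::1] if 0 else (660,600),interpolation=2))
```

```text
tips 0.243 [array([335.3, 206.4]), array([375.8, 182.6])]
tips 0.269 [array([335.7, 194.7]), array([377. , 171.1])]
bar [array([343.5, 219.2]), array([364.6, 206.3])]
wrist bar 0.19 [array([-0.0243,  0.0555,  0.19  ]), array([0.0308, 0.0554, 0.19  ])]
wrist bar 0.198 [array([-0.0236,  0.058 ,  0.198 ]), array([0.0298, 0.0579, 0.198 ])]
wrist bar 0.206 [array([-0.0228,  0.0605,  0.206 ]), array([0.0288, 0.0604, 0.206 ])]
```

View pics/w4c.png

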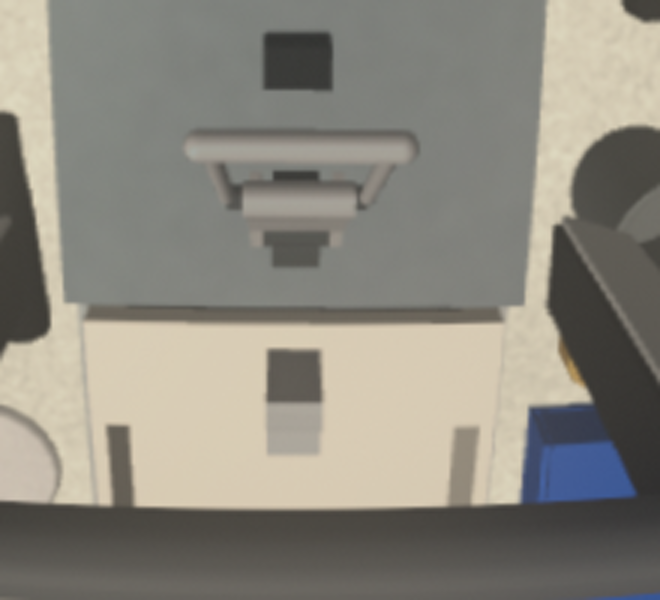

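The crop shows the bar at row 249, columns 282–359. The keeper's lip edge is at row 334 and its ledge ends at row 352. The tip offset of +26 mm holds here too. I'll go down and pinch the bar.

```bash
python3 - <<'E'
from h import *
print("lip",[toE(onz("wrist",(220+x/3,334),.112)).round(4) for x in(267,322)],"ledge end",[toE(onz("wrist",(220+x/3,351.7),.094)).round(4) for x in(267,322)],"tray inner",toE(onz("wrist",(318,307),.072)).round(4))
E
python3 -m pendant '0 0.0025 0.04 0 1;0 0 0.03 0 1;0 0 0.016 0 1;0 0 0 0 1;0 0 0 0 0;0 0 0 0 -1;0 0 0 0 -1;0 0 0 0 -1' 20
python3 -c "from h import *;st()"
```

```text
lip [array([-0.0072, -0.0629,  0.112 ]), array([ 0.012 , -0.0629,  0.112 ])] ledge end [array([-0.0077, -0.097 ,  0.094 ]), array([ 0.013 , -0.0971,  0.094 ])] tray inner [ 0.0026 -0.0509  0.072 ]
time_s: 24.55
tool_pos: [0.5828, 0.0875, 0.1581]
eef_rot: [2.504, 1.896, 0.001]
wrist_force: [0.4, 0.0, -0.3]
finger_gap: 0.0573
finger_force: 0.0
t 24.55 E [  1.5  58.2 158.1] F [ 0.34  0.11 -0.28] gap 57.3 ff 0.0 heading of toolx rel edger y 0.01 tz [ 0.001  0.    -1.   ]
```

```bash
python3 -m pendant '0 0 0 0 -1;0 0 0 0 -1;0 0 0 0 -1' 25
python3 -c "
from h import *;st()
import math
H=np.array([15.9,117.1])
for a in(26.5,15,5,-5,-15,-25,-35,-45):print(a,(H+90*np.array([math.sin(math.radians(a)),math.cos(math.radians(a))])).round(1))
H=np.array([.8,124])
for a in(-45,-60,-75,-90,-100,-106.8):print(a,(H+90*np.array([math.sin(math.radians(a)),math.cos(math.radians(a))])).round(1))
"
```

```text
time_s: 24.92
tool_pos: [0.5832, 0.0875, 0.158]
eef_rot: [2.504, 1.896, 0.002]
wrist_force: [1.5, -0.9, 1.6]
finger_gap: 0.054
finger_force: 25.0
t 24.93 E [  1.9  58.3 158. ] F [ 1.68 -0.47  1.56] gap 54.0 ff 25.0 heading of toolx rel edger y 0.0 tz [ 0.002  0.    -1.   ]
26.5 [ 56.1 197.6]
15 [ 39.2 204. ]
5 [ 23.7 206.8]
-5 [  8.1 206.8]
-15 [ -7.4 204. ]
-25 [-22.1 198.7]
-35 [-35.7 190.8]
-45 [-47.7 180.7]
-45 [-62.8 187.6]
-60 [-77.1 169. ]
-75 [-86.1 147.3]
-90 [-89.2 124. ]
-100 [-87.8 108.4]
-106.8 [-85.4  98. ]
```

```bash
python3 -m pendant '-0.008 0 -0.003 0 -1;-0.009 0 -0.0034 0 -1;-0.0155 0 -0.0028 0 -1;-0.0156 0 0 0 -1;0 0 0 0 -1' >/dev/null; python3 -c "from h import *;st()"
python3 -m pendant '-0.0155 0 0.0028 0 -1;-0.0147 0 0.0053 0 -1;-0.0136 0 0.0079 0 -1;-0.012 0 0.01 0 -1;0 0 0 0 -1' >/dev/null; python3 -c "from h import *;st()"
```

```text
t 25.55 E [  1.5   8.  166.9] F [3.84 0.15 3.6 ] gap 53.6 ff 25.0 heading of toolx rel edger y -0.14 tz [ 0.    -0.001 -1.   ]
t 26.18 E [  0.9 -47.5 138.9] F [ 3.83 -1.06  0.99] gap 53.8 ff 25.0 heading of toolx rel edger y -0.09 tz [-0.002 -0.001 -1.   ]
```

```bash
python3 -m pendant '-0.005 0 -0.002 0 -1;-0.005 0 -0.002 0 -1;-0.005 0 -0.003 0 -1;0 0 0 0 -1' >/dev/null; python3 -c "from h import *;st()"
python3 -m pendant '-0.007 0 0.009 0 -1;-0.007 0 0.01 0 -1;-0.005 0 0.011 0 -1;-0.004 0 0.011 0 -1;0 0 0 0 -1' >/dev/null; python3 -c "from h import *;st()"
```

```text
t 26.68 E [  0.9 -59.6 146.6] F [ 3.92  3.56 -2.47] gap 53.5 ff 25.0 heading of toolx rel edger y 0.05 tz [-0.002  0.002 -1.   ]
t 27.3 E [  0.9 -84.7 105.6] F [2.32 0.73 0.4 ] gap 53.7 ff 25.0 heading of toolx rel edger y -0.04 tz [-0.002 -0.001 -1.   ]
```

```bash
python3 -m pendant '-0.003 0 0.011 0 -1;-0.002 0 0.011 0 -1;0 0 0 0 -1' >/dev/null; python3 -c "from h import *;st()"
```

```text
t 27.68 E [  0.9 -88.6  83.6] F [ 1.93  1.93 -0.47] gap 53.3 ff 25.0 heading of toolx rel edger y 0.02 tz [-0.001  0.    -1.   ]
```

```bash
python3 -m pendant '-0.003 0 0 0 -1;0 0 0 0 -1' >/dev/null; python3 -c "from h import *;st()"; python3 -m pendant '-0.001 0 0 0 -1;0 0 0 0 -1' >/dev/null; python3 -c "from h import *;st()"
```

```text
t 27.93 E [  1.  -91.6  85. ] F [0.02 2.61 0.2 ] gap 53.7 ff 25.0 heading of toolx rel edger y 0.02 tz [-0.001  0.    -1.   ]
t 28.18 E [  1.1 -92.8  84.8] F [-0.06  2.56  0.32] gap 53.5 ff 25.0 heading of toolx rel edger y 0.01 tz [-0. -0. -1.]
```

```bash
python3 -m pendant '-0.002 0 0 0 -1;0 0 0 0 -1' >/dev/null; python3 -c "from h import *;st()"; python3 -m pendant '-0.002 0 0 0 -1;0 0 0 0 -1' >/dev/null; python3 -c "
from h import *
s=st()
a=read_camera('wrist')[:,:,::-1];b=read_camera('scene')[:,:,::-1];t=read_camera('top')[:,:,::-1]
cv2.imwrite('pics/w5.png',a);cv2.imwrite('pics/t5.png',t)
cv2.imwrite('pics/m5.png',np.hstack([cv2.resize(a[200:440,200:440],(400,400)),cv2.resize(b[150:270,250:370],(400,400),interpolation=2)]))"
```

```text
t 28.43 E [  1.1 -92.8  84.8] F [ 0.05  6.68 -0.08] gap 53.8 ff 25.0 heading of toolx rel edger y 0.04 tz [-0.     0.004 -1.   ]
t 28.68 E [  1.1 -92.8  84.8] F [-1.24 11.69 -0.34] gap 53.6 ff 25.0 heading of toolx rel edger y 0.08 tz [-0.     0.008 -1.   ]
```

View pics/m5.png

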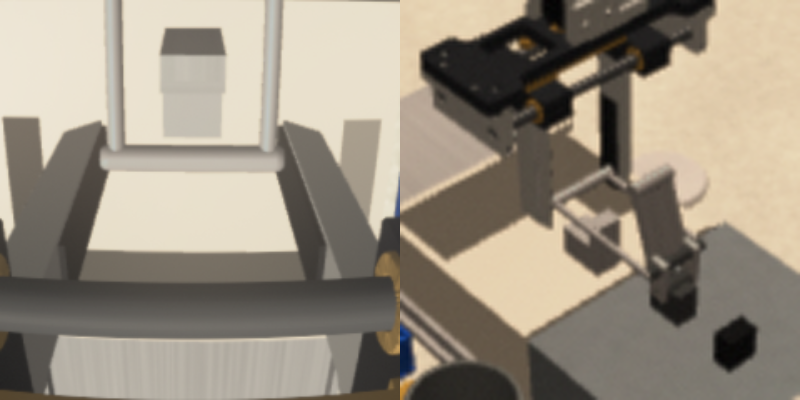

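The picture shows the lever at its open stop and the bar held between the fingers, out past the keeper's post and above its ledge. I'll ease off the pull and swing it down.

```bash
python3 -m pendant '0.004 0 0 0 -1;0.0005 0 0.008 0 -1;0.0015 0 0.008 0 -1;0.002 0 0.006 0 -1;0 0 0 0 -1' >/dev/null; python3 -c "from h import *;st()"
python3 -m pendant '0 0 0.002 0 -1;0.001 0 0.002 0 -1;0 0 0 0 -1' >/dev/null; python3 -c "from h import *;st()"
```

```text
t 29.45 E [  1.1 -90.2  61.8] F [-0.2  -3.56  0.74] gap 53.7 ff 25.0 heading of toolx rel edger y -0.04 tz [-0.001 -0.003 -1.   ]
t 29.82 E [  1.2 -88.5  58.5] F [-0.2  -4.23 -2.22] gap 53.7 ff 25.0 heading of toolx rel edger y -0.02 tz [-0.    -0.001 -1.   ]
```

```bash
python3 -m pendant '0 0 0.002 0 -1;0 0 0 0 -1' >/dev/null; python3 -c "from h import *;st()"
python3 - <<'E'
from h import *
a=read_camera('wrist')[:,:,::-1];b=read_camera('scene')[:,:,::-1]
cv2.imwrite('pics/w6.png',a);cv2.imwrite('pics/m6.png',np.hstack([cv2.resize(a[200:380,240:400],(400,450),interpolation=2),cv2.resize(b[180:260,270:340],(394,450),interpolation=2)]))
E
```

```text
t 30.07 E [  1.3 -88.2  58.1] F [-2.9  -5.27  3.43] gap 54.0 ff 25.0 heading of toolx rel edger y -0.0 tz [ 0.    -0.001 -1.   ]
```

View pics/m6.png

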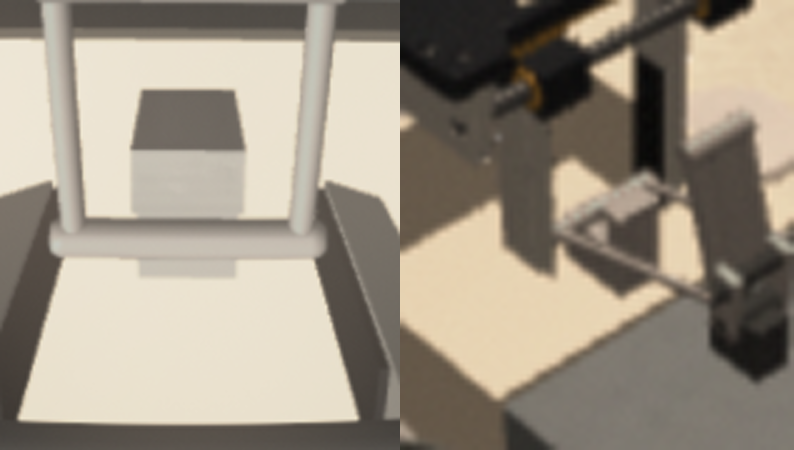

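The bar lies on the ledge just outside the lip; it has stopped vertically with 3 N on it. I'll draw it a little towards the post, check, then let go.

```bash
python3 -m pendant '0.002 0 -0.0005 0 -1;0.002 0 0 0 -1;0.002 0 0 0 -1;0 0 0 0 -1;0 0 0 0 -1' >/dev/null; python3 -c "from h import *;st()"
python3 -m pendant '0.002 0 0 0 -1;0.002 0 0 0 -1;0 0 0 0 -1' >/dev/null; python3 -c "from h import *;st()"
```

```text
t 30.8 E [  1.4 -82.5  58.1] F [-1.87 -5.6   2.61] gap 53.5 ff 25.0 heading of toolx rel edger y -0.01 tz [ 0.    -0.001 -1.   ]
t 31.18 E [  1.4 -78.7  58.1] F [-1.94 -5.53  3.01] gap 53.8 ff 25.0 heading of toolx rel edger y -0.01 tz [ 0.    -0.002 -1.   ]
```

```bash
python3 -m pendant '0 0 0 0 0;0 0 0 0 1;0 0 0 0 1;0 0 -0.02 0 1;0 0 -0.06 0 -1;0 0 0 0 -1;0 0 0 0 -1;0 0 0 0 -1' >/dev/null
python3 - <<'E'
from h import *
st()
a=read_camera('wrist')[:,:,::-1];b=read_camera('scene')[:,:,::-1]
cv2.imwrite('pics/s7.png',b);cv2.imwrite('pics/m7.png',np.hstack([cv2.resize(a[150:390,200:440],(400,400)),cv2.resize(b[165:265,270:370],(400,400),interpolation=2)]))
E
```

```text
t 32.17 E [  0.2 -77.6 135.3] F [-0.62 -0.74 -0.31] gap 46.9 ff 0.0 heading of toolx rel edger y 0.02 tz [-0.003 -0.    -1.   ]
```

View pics/m7.png

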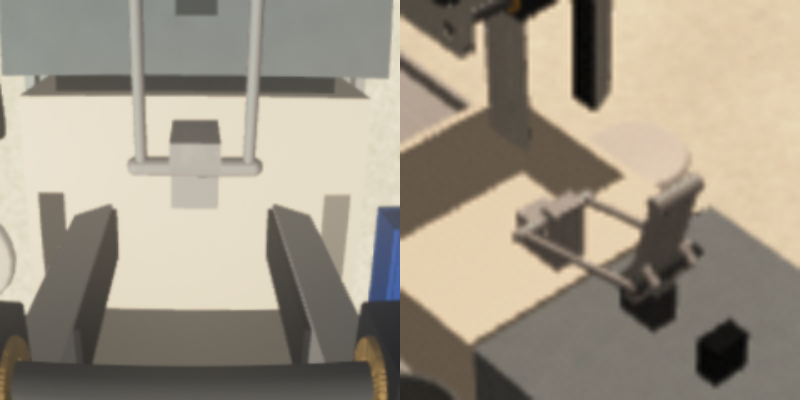

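The bar sits in the hook behind the post and the lever stands nearly upright. Now I'll shut the fingers and push the lever over.

```bash
python3 -m pendant '0 0 0 0 -1;0 0 0 0 -1;0.02 0 0 0 -1;0.02 0 0 0 -1;0.02 0 0 0 -1;0 0 0 0 -1' >/dev/null; python3 -c "from h import *;st()"
python3 -m pendant '0.005 0 0 0 -1;0.005 0 0 0 -1;0.003 0 0 0 -1;0.003 0 0 0 -1;0 0 0 0 -1' >/dev/null; python3 -c "from h import *;st()"
```

```text
t 33.02 E [  1.1 -15.7 137.2] F [-0.22  0.22  0.26] gap 0.4 ff 0.0 heading of toolx rel edger y 0.19 tz [-0.  0. -1.]
t 33.65 E [  1.3  -1.8 137.3] F [-1.15 -0.73  0.23] gap 0.4 ff 0.0 heading of toolx rel edger y 0.0 tz [ 0. -0. -1.]
```

```bash
python3 -m pendant '0.006 0 0.001 0 -1;0.006 0 0.001 0 -1;0.005 0 0.002 0 -1;0.005 0 0.002 0 -1;0 0 0 0 -1' >/dev/null; python3 -c "from h import *;st()"
python3 -m pendant '0.005 0 0.003 0 -1;0.0045 0 0.003 0 -1;0.004 0 0.0036 0 -1;0.004 0 0.0036 0 -1;0 0 0 0 -1' >/dev/null; python3 -c "from h import *;st()"
```

```text
t 34.27 E [  1.4  19.8 130.9] F [ 0.5  -4.85 -0.88] gap 0.5 ff 1.7 heading of toolx rel edger y -0.0 tz [-0.    -0.002 -1.   ]
t 34.9 E [  1.4  37.1 118.1] F [-0.3  -4.23  0.55] gap 0.6 ff 1.8 heading of toolx rel edger y -0.02 tz [ 0.    -0.001 -1.   ]
```

```bash
f(){ python3 -c "from h import *;st()"|cut -c1-80; }
python3 -m pendant '0.0033 0 0.0043 0 -1;0.0033 0 0.0043 0 -1;0 0 0 0 -1' >/dev/null;f
python3 -m pendant '0.0025 0 0.0048 0 -1;0 0 0 0 -1' >/dev/null;f
python3 -m pendant '0.0025 0 0.0048 0 -1;0 0 0 0 -1' >/dev/null;f
```

```text
t 35.27 E [  1.2  45.2 109.3] F [-0.41 -1.46  0.26] gap 0.3 ff 0.6 heading of to
t 35.52 E [  1.   47.9 104.2] F [ 0.57 -0.11  0.18] gap 0.5 ff 0.1 heading of to
t 35.77 E [ 0.8 49.8 99. ] F [-0.6   0.45 -0.34] gap -0.2 ff 0.0 heading of tool
```

```bash
f(){ python3 -c "from h import *;st()"|cut -c1-80; }
python3 -m pendant '0.002 0 0.003 0 -1;0 0 0 0 -1' >/dev/null;f
python3 -m pendant '0.001 0 0.003 0 -1;0 0 0 0 -1' >/dev/null;f
python3 -m pendant '0 0 0.002 0 -1;0 0 0 0 -1' >/dev/null;f
```

```text
t 36.02 E [ 1.1 51.5 96.4] F [-0.56 -0.06  0.21] gap 0.4 ff 0.0 heading of toolx
t 36.27 E [ 1.1 52.3 93.5] F [-0.09  0.49 -0.29] gap 0.7 ff 0.0 heading of toolx
t 36.52 E [ 1.5 52.3 92.1] F [ 0.   -0.17  0.84] gap 0.5 ff 0.2 heading of toolx
```

```bash
f(){ python3 -c "from h import *;st()"|cut -c1-80; }
python3 -m pendant '0 0 0.002 0 -1;0 0 0 0 -1' >/dev/null;f
python3 -m pendant '0 0 0.002 0 -1;0 0 0 0 -1' >/dev/null;f
python3 -m pendant '0 0 0.002 0 -1;0 0 0 0 -1' >/dev/null;f
```

```text
t 36.77 E [ 1.7 52.5 91.6] F [-1.82 -1.12  5.86] gap 0.5 ff 2.9 heading of toolx
t 37.02 E [ 1.8 52.5 91.4] F [-4.04 -2.2  11.11] gap 0.8 ff 5.6 heading of toolx
t 37.27 E [ 1.9 52.6 91.2] F [-5.56 -2.27 16.45] gap 0.8 ff 8.5 heading of toolx
```

```bash
python3 -m pendant '0 0 -0.02 0 -1;0 0 -0.05 0 -1;0 0 -0.05 0 -1;0.005 0 -0.038 0 -1;0 0 0 0 -1;0 0 0 0 -1' >/dev/null
python3 - <<'E'
from h import *
st();w=camera_info("wrist");a=read_camera("wrist");cv2.imwrite("pics/w8.png",a[:,:,::-1]);cv2.imwrite("pics/s8.png",read_camera("scene")[:,:,::-1])
R=np.array(w["rvec"]);t=np.array(w["tvec"]);K=np.array(w["camera_matrix"])
Rm=cv2.Rodrigues(R)[0]
def pw(p):
    c=Rm@(OE+RE@p)+t.ravel();th=np.arctan2(np.hypot(c[0],c[1]),c[2]);h=np.hypot(c[0],c[1]);return K[0,2]+K[0,0]*th*c[0]/h,K[1,2]+K[1,1]*th*c[1]/h
g=cv2.cvtColor(a,cv2.COLOR_RGB2GRAY)
X=np.linspace(-.04,.045,35);Y=np.arange(.1,-.11,-.005)
m=np.array([[pw(np.array([x,y,.098])) for x in X] for y in Y],np.float32)
o=cv2.remap(g,m[:,:,0],m[:,:,1],1)
for y,r in zip(Y,o): print(f"{y*1e3:5.0f}",*[f"{v//10:2d}" for v in r])
E
```

```text
t 38.02 E [  0.8  57.1 242.2] F [-0.31  0.02 -0.8 ] gap 0.3 ff 0.0 heading of toolx rel edger y 0.0 tz [-0.002 -0.001 -1.   ]
  100 13 13 13 13 13 13 13 13 13 13 13 13 13 13 13 13 13 13 13 13 13 13 13 13 13 13 13 13 13 13 13 13 13 12 13
   95 13 13 13 13 13 13 13 13 13 13 13 13 13 13 13 13 13 13 13 13 13 13 13 13 13 13 13 13 13 13 13 13 13 13 13
   90 13 13 13 13 13 13 13 13 13 13 13 13 13 13 13 13 13 13 13 13 13 13 13 13 13 13 13 13 13 13 13 13 13 13 13
   85 13 13 13 13 13 13 13 13 13 13 13 13 13 13 13 13 13 13 13 13 13 13 13 13 13 13 13 13 13 13 13 13 13 13 13
   80 13 13 13 13 13 13 13 13 13 13 13 13 13 13 13 13 13 13 13 13 13 13 13 13 13 13 13 13 13 13 13 13 13 13 13
   75 13 13 13 13 13 13 13 13 13 13 13 13 13 13 13 13 13 13 13 13 13 13 13 13 13 13 13 13 13 13 13 13 13 13 13
   70 13 13 13 13 13 13 13 13 13 13 13 13 13 13 13 13 13 13 13 13 13 13 13 13 13 13 13 13 13 13 13 13 13 13 13
   65 13 13 13 13 13 13 13 13 13 13 13 16 16 16 16 16 16 16 16 16 16 16 16 16 13 13 13 13 13 13 13 13 13 13 13
   60 13 13 13 13 13 13 13 13 13 13 13 16 17 16 16 16 17 16 16 16 16 16 16 16 13 13 13
[... 2987 characters left out ...]
4  4  4  4  4  4  4  4  4  4  4  4
  -80  5  5  4  4  4  4  4  4  4  4  4  4  4  5  7  4  8  6  4  8  4  4  4  4  4  4  4  4  4  4  4  4  4  4  4
  -85  4  5  4  4  4  4  4  4  4  4  4  4  4  5  7  4  8  6  5  8  4  4  4  4  4  4  4  4  4  4  4  4  4  4  4
  -90  4  4  4  4  4  4  4  4  4  4  4  4  4  5  7  5 10  8  6  8  4  4  4  4  4  4  4  4  4  4  4  4  4  4  4
  -95  4  4  4  4  4  4  4  4  4  4  4  4  4  5  7  5 11  8  6  8  4  4  4  4  4  4  4  4  4  4  4  4  4  4  4
 -100  4  4  4  4  4  4  4  4  4  4  4  4  4  5  6  6 11  8  7  6  4  4  4  4  4  4  4  4  4  4  4  4  4  4  4
 -105  4  4  4  4  4  4  4  4  4  4  4  4  4  6  6  6 11  8  7  7  5  4  4  4  4  4  4  4  4  4  4  4  4  4  4
```

The lever lies flat and the tray's inner edge is about 6 mm further in. I'll open the fingers and check the bar with a short profile.

```bash
python3 -m pendant '0 0 0 0 1;0 0 0 0 1;0 0 0 0 1;0 0 0 0 1' >/dev/null
python3 - <<'E'
from h import *
st();w=camera_info("wrist");a=read_camera("wrist")
t=np.array(w["tvec"]).ravel();K=np.array(w["camera_matrix"]);Rm=cv2.Rodrigues(np.array(w["rvec"]))[0]
def pw(p):
    c=Rm@(OE+RE@p)+t;h=np.hypot(c[0],c[1]);th=np.arctan2(h,c[2]);return K[0,2]+K[0,0]*th*c[0]/h,K[1,2]+K[1,1]*th*c[1]/h
g=cv2.cvtColor(a,cv2.COLOR_RGB2GRAY)
X=np.linspace(-.035,.04,26);Y=np.arange(-.03,-.106,-.004)
for z in(.098,):
  m=np.array([[pw(np.array([x,y,z])) for x in X] for y in Y],np.float32)
  for y,r in zip(Y,cv2.remap(g,m[:,:,0],m[:,:,1],1)): print(f"{y*1e3:5.0f}",*[f"{v//10:2d}" for v in r])
E
```

```text
t 38.62 E [  1.3  57.3 243.9] F [ 0.02 -0.77  0.53] gap 37.2 ff 0.0 heading of toolx rel edger y 0.0 tz [ 0. -0. -1.]
  -30  8 13 13 13 13 15 12 13 13 13 13 13 13 13 13 13 13 13 13 16 14 13 13 13 12  6
  -34 11 16 16 16 15 15 14 14 14 15 14 14 14 14 14 14 14 14 14 16 14 14 14 13 12  6
  -38 19 21 21 21 19 15 18 21 21 21 21 21 21 21 21 21 21 21 21 18 15 20 21 20 20  8
  -42 20 21 21 21 19 15 19 21 21 21 21 21 21 21 21 21 21 21 20 17 14 20 20 21 21 15
  -46 21 21 21 21 19 15 19 21 21 17  9  9  9  9  9 10 21 21 20 16 14 20 21 21 20 18
  -50 21 21 21 21 19 15 19 21 21 16  9  9  9  9  8  9 20 21 21 17 14 20 20 21 20 20
  -54 21 21 21 21 19 15 19 21 21 14  9  9  9  9  9  9 20 21 21 17 14 20 21 20 21 20
  -58 21 21 21 21 19 15 19 21 21 14  9  9  9  9  9  9 20 21 20 17 15 20 21 21 21 20
  -62 21 21 21 21 19 15 19 20 20 12  9  9  9  9  9  9 19 20 20 17 15 20 21 20 21 21
  -66 21 21 21 18 13 14 10 10 10 13 13 13 13 13 13 13 11 10 11 14 13 14 20 21 20 20
  -70 21 21 21 18 16 16 16 16 16 16 16 17 17 17 16 16 16 16 16 16 16 13 20 21 21 20
  -74 21 21 21 20 19 19 19 19 19 16 16 17 16 16 16 16 18 18 18 18 18 19 20 21 20 20
  -78 21 21 21 21 21 21 21 21 21 18 16 16 16 16 16 16 20 21 21 21 21 21 21 21 20 20
  -82 21 21 21 20 21 21 20 21 21 18 17 17 17 17 17 17 20 21 21 21 21 20 20 20 20 20
  -86 21 21 20 21 21 20 21 20 21 18 17 17 17 17 17 17 20 21 21 20 20 21 20 20 20 20
  -90 21 20 20 21 21 21 21 20 21 20 20 20 20 20 20 20 20 21 20 21 20 20 20 20 20 20
  -94 21 20 20 20 21 21 21 20 20 21 21 20 21 20 21 21 21 20 20 20 20 20 20 20 20 20
  -98 20 20 20 20 21 21 20 20 20 21 20 20 21 20 21 20 21 20 20 20 20 20 20 20 20 20
 -102 20 20 20 20 20 20 20 20 20 20 20 20 21 21 20 20 21 20 21 20 20 20 20 20 20 20
```

The bar reads at y ≈ -69 mm, against -68 expected when clamped. The tray has come in about 6 mm, and the lever was pressed to a hard stop. I'm handing the job in.

```bash
python3 -c "from cell import job;print(job.finish_job())"
```

```text
the job is handed in; nothing more can be done
None
```

The job is handed in, though no verdict came back: the tray bears on the seal, the bail is hooked behind the keeper's post, and the lever is on its home stop, clamping the tray about 6 mm further in (on my first push the fingers rode on the tray's rim until I corrected a 26 mm height offset).

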